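# Charge the rooftop grill with charcoal tablets

## Robot

A 6-joint arm with a two-finger parallel gripper is mounted at the origin on the work surface. World frame = base frame: x ahead of the robot, y to its left, z up, the work surface at z = 0. Lengths are in m, angles in rad, forces in N, time in s.
With the tool pointing down it reaches from about 0.275 to 0.975 m from the base axis. Payload 8.4 kg.
Tool frame: the origin (TCP) lies between the finger pads; the fingertips stand 19 mm ahead of it and the grasp point (between the pads) is the TCP (nose_length is the distance from the TCP to the fingertips, in m); z points along the fingers, y is the line along which they close (so a half turn about z gives the same grasp; the last joint's range is limited). The gripper opens to 92 mm and grips with 3 to 60 N. Pads are 20 mm wide; open, the fingers measure 128 mm over their backs; the gripper's body (75 mm by 189 mm) begins 69 mm behind the grasp point.
Start: joints at [1.114, 0.353, 1.633, -0, 1.155, -0.002], TCP at [0.275, 0.561, 0.234] pointing down, gripper open.
Joint ranges: [-2.63, 2.63], [-0.92, 2.1], [0.06, 2.66], [-1.3, 4.44], [0, 2.69], [-3.02, 3.02]. Speed limits (rad/s): [2.22, 2.22, 2.79, 3.14, 3.14, 3.14].

## Interface

Orientations are given as [roll, pitch, yaw] about the fixed x, y, z axes, in that order (R = Rz(yaw) Ry(pitch) Rx(roll)).
In Python, from plant import get_obs, snapshot, close_job, find_in, nose_length gives the robot as it stands.
- The arm moves only by the shell command python3 -m jog 'ROWS'. ROWS is JSON, a list of rows, each an object with "grip": the opening, from 0 (shut) to 1 (fully open); "dp": the shift along the tool's x, y, z in cm, a list of three; "dr": the turn, a rotation vector about the tool's x, y, z in rad, a list of three. In form: [{"grip": grip, "dp": [dx, dy, dz], "dr": [ax, ay, az]}, ...]. A call has 1 to 12 rows; each row shifts and turns the commanded pose from where the row before left it, along the tool's axes as they then stand; what a row does not reach is not made up. A row lasts 1/10 s, in which the tool goes at most 50 mm and 8.59 degrees, less where a joint would pass 70% of its speed; a pose out of reach is approached as far as the arm can. A call is refused whole if a number of a shift passes 5 or a number of a turn 0.15, either way. A call with a gripper value outside its range is refused whole. The fingers move at their own pace and stop on an object; the grip force is fixed at half the most. Time passes only in rows, so rows that do not move let the fingers close. It gives the time, the measured TCP pose, the force, the opening and the grip force at its end, in the units of the state.
- get_obs(): the state, without advancing time (a new reading comes with each control period).
- snapshot(name): name is "scene" or "top" or "wrist"; returns a dict with "img" (400x640x3 uint8, blue, green, red), "z_map" (400x640 float32, m along the optical axis (not along the pixel's ray), 0 where there is no reading), "fx", "fy", "cx", "cy" (pixels), "cam_to_world" (4x4, takes a point from camera to world coordinates). Camera axes: x right, y up, looking along -z (the intrinsics and any distortion apply to the point x, -y, -z); pixel columns grow to the right and rows downward; lengths in m; the calibration is good to about 2 mm. The wrist camera is an equidistant fisheye: a pixel r from the principal point sees the ray r / f radians off the axis. A picture is of the moment at which its call begins.
- close_job(): hands the job in; it is judged then, once.
Trained networks look in a picture, given as the dict that the camera call returned (one of the last four; its "shot" number tells which), for a name from the list of things; names that differ only in an ending like _2 or _b are one class to them, and where a whole thing is asked for, a point or a joint stands for the part that bears it (a point fixed in the world has none). Each returns a list of dicts, best first, with "conf" (0 to 1); they miss things now and then, are a little off and sometimes report something else, mostly with a low value. They report only what shows in the picture. A call takes as long as a camera call. They do not tell look-alikes from the thing itself.
- find_in(picture, target): "at" ([x, y, z] in m, in the coordinates of the camera as it stood for that picture, good to about 4 mm: the middle of the surface that is visible of it).
The state is a dict: "time_s": time; "joint_pos": joint angles; "qvel": joint speeds; "effort": joint torques, N m; "ee_pos": TCP position; "ee_rot": TCP orientation; "contact_force": force on the tool from outside, world axes, zero at the start; "wrist_torque": the same for the moment, N m; "width": finger opening in m; "finger_force": force on a finger pad.
Only numpy, scipy, OpenCV 4.12 (cv2) and the standard library are available. Lean on these libraries where they do the work, as an engineer would, in place of code of your own. Each camera call takes 0.05 s, during which the arm holds its last target. There are 200 camera calls.

## Task

Get the table-top grill ready to light: swing its cooking grate upright with the lever and leave it up, then slide the three charcoal tablets across the deck into the three wells, one lying flat in each. Slide the tablets, never pick them up, and leave the other things on the counter where they are.

Things in the scene. Friction and masses are not known exactly. Their poses are not given: they have to be found in the camera images.
- grill: fixed table-top grill: red box, grey cast deck 280 (x) by 310 (y) mm. Origin: centre of its underside on the counter; x points from the open near half (tablets) to the far half (wells, under the grate), y left, z up. Flat deck 65 mm above the origin. A rim 8 mm above the deck runs along the far side and both flanks (inner faces x 140, y -155 and 155 mm); none along the near edge, x -140 mm.
- grate (a joint): angle (rad) of the steel bar grate: 0 flat, 30 mm above the deck, over the wells (grill x 0 to 130 mm); 1.57 upright; stop at 1.8. Hinged on the grill's left: line along grill x at y 175, z 95 mm, reaching 315 mm to the right of it. One piece with its lever. Stiff hinge: stays where left, takes up to 1.1 N m to raise, about 12 N at the lever's end.
- lever_grip (a point): middle of the lever's wooden grip, a round bar 16 mm thick, 60 mm long, parallel to grill x, 130 mm from the hinge line. With the grate at 0 the lever leans to the grill's right (-y), rising 0.70 rad above horizontal from the hinge; pushing the grip up and over to the left (+y) raises the grate by the same angle.
- grate_hinge (a point): point on the grate's hinge line level with the lever grip's middle (75 mm towards the robot from the grill's origin along the grill's x).
- well0 (a point): centre of the mouth of the right well, level with the deck: a round flat-bottomed recess 50 mm in diameter and 9 mm deep, with a bright metal floor (a tablet in it stands 9 mm proud of the deck). Axes as the grill's.
- well1 (a point): centre of the mouth of the middle well, level with the deck: a round flat-bottomed recess 50 mm in diameter and 9 mm deep, with a bright metal floor (a tablet in it stands 9 mm proud of the deck). Axes as the grill's.
- well2 (a point): centre of the mouth of the left well, level with the deck: a round flat-bottomed recess 50 mm in diameter and 9 mm deep, with a bright metal floor (a tablet in it stands 9 mm proud of the deck). Axes as the grill's.
- tablet0: black moulded charcoal tablet, a disc 40 mm in diameter and 18 mm tall with 2 mm bevelled edges, about 25 g; origin at the centre of its flat underside, z up. At the start it lies flat on the near, open part of the grill's deck. The three are interchangeable.
- tablet1: black moulded charcoal tablet, a disc 40 mm in diameter and 18 mm tall with 2 mm bevelled edges, about 25 g; origin at the centre of its flat underside, z up. At the start it lies flat on the near, open part of the grill's deck. The three are interchangeable.
- tablet2: black moulded charcoal tablet, a disc 40 mm in diameter and 18 mm tall with 2 mm bevelled edges, about 25 g; origin at the centre of its flat underside, z up. At the start it lies flat on the near, open part of the grill's deck. The three are interchangeable.
- bowls: bystander: nested stack of three enamel bowls, white, blue, white, 144 mm across, 80 mm tall; origin at the centre of its underside
- bottle: bystander: empty yellow plastic squeeze bottle, 62 mm in diameter, 192 mm tall, light; origin at the centre of its underside
- glass_lid: bystander: round glass lid with a black knob, 194 mm across, 56 mm tall, lying flat; origin at the centre of its underside
- lifter: bystander: steel grill lifter with a wooden handle, 290 mm long, 14 mm high, lying along its own x (fork at +x); origin on the counter, 150 mm from the handle's end
- tin: bystander: round charcoal tin, 90 mm in diameter, 100 mm tall; origin at the centre of its underside
- salt: bystander: small salt jar, 44 mm in diameter, 85 mm tall; origin at the centre of its underside
Things that resemble listed ones, but are neither listed nor needed, are in the scene too. What is shaped like the tablet2 but red is not meant.

How it is judged:
On the way:
1. the grate is raised upright (beyond 1.4 rad) while no tablet is in a well yet (value of joint grate above 1.4 rad and z of each of tablet0, tablet1, tablet2 in the frame of grill above 0.061 m), for 0.2 s.
At the end, for the whole second after the job is handed in: The grate stands upright (joint beyond 1.4 rad), and each of the three wells holds one tablet: centre within 8 mm of the well's centre, its underside at least 5.5 mm below the deck, lying flat within 0.15 rad, at rest (value of joint grate above 1.4 rad and ((horizontal distance between tablet0 and well0 below 0.008 m and z of tablet0 in the frame of well0 below -0.0055 m and angle between the z axis of tablet0 and the z axis of grill, either way round below 0.15 rad) or (horizontal distance between tablet1 and well0 below 0.008 m and z of tablet1 in the frame of well0 below -0.0055 m and angle between the z axis of tablet1 and the z axis of grill, either way round below 0.15 rad) or (horizontal distance between tablet2 and well0 below 0.008 m and z of tablet2 in the frame of well0 below -0.0055 m and angle between the z axis of tablet2 and the z axis of grill, either way round below 0.15 rad)) and ((horizontal distance between tablet0 and well1 below 0.008 m and z of tablet0 in the frame of well1 below -0.0055 m and angle between the z axis of tablet0 and the z axis of grill, either way round below 0.15 rad) or (horizontal distance between tablet1 and well1 below 0.008 m and z of tablet1 in the frame of well1 below -0.0055 m and angle between the z axis of tablet1 and the z axis of grill, either way round below 0.15 rad) or (horizontal distance between tablet2 and well1 below 0.008 m and z of tablet2 in the frame of well1 below -0.0055 m and angle between the z axis of tablet2 and the z axis of grill, either way round below 0.15 rad)) and ((horizontal distance between tablet0 and well2 below 0.008 m and z of tablet0 in the frame of well2 below -0.0055 m and angle between the z axis of tablet0 and the z axis of grill, either way round below 0.15 rad) or (horizontal distance between tablet1 and well2 below 0.008 m and z of tablet1 in the frame of well2 below -0.0055 m and angle between the z axis of tablet1 and the z axis of grill, either way round below 0.15 rad) or (horizontal distance between tablet2 and well2 below 0.008 m and z of tablet2 in the frame of well2 below -0.0055 m and angle between the z axis of tablet2 and the z axis of grill, either way round below 0.15 rad)) and linear speed of each of tablet0, tablet1, tablet2 below 0.02 m/s); the robot touches nothing.
It fails at once if a tablet is lifted more than 12 mm off the deck (z of any of tablet0, tablet1, tablet2 in the frame of grill above 0.077 m).
It fails at once if a tablet falls off the grill's deck (z of any of tablet0, tablet1, tablet2 in the frame of grill below 0.035 m).
It fails at once if a bystander is moved more than 30 mm (distance of any of bowls, bottle, glass_lid, lifter, tin, salt from where it was at the start of the episode above 0.03 m).
It also fails if it takes over 64 s, if anything falls off the work surface, if the arm or the gripper's body presses on something with over 40 N, if the wrist force passes 120 N, or if a joint passes its speed limit or range.

## Working session

There is one attempt and no reset: what is moved stays moved. The work goes in short steps, Python scripts to look and compute and a shell command to move; the robot and the scene stay as the last step left them, time stands still between calls to the robot, and variables do not carry over. Pictures are saved under pics/ and viewed, at most 10 in all, crops included, and the job is handed in when it is done.

```bash
mkdir -p pics; ls; cat > h.py <<'E'
import numpy as np, cv2, json
from plant import get_obs, snapshot, close_job, find_in, nose_length
def w(s,p): return (s["cam_to_world"]@np.r_[p,1])[:3]
def pix(s,u,v,z=None):
    z=s["z_map"][int(v),int(u)] if z is None else z
    return w(s,[(u-s["cx"])/s["fx"]*z,-(v-s["cy"])/s["fy"]*z,-z])
def ray(s,u,v,h):  # pixel -> point on world plane z=h (pinhole)
    o=s["cam_to_world"][:3,3]; d=s["cam_to_world"][:3,:3]@np.array([(u-s["cx"])/s["fx"],-(v-s["cy"])/s["fy"],-1]); return o+d*(h-o[2])/d[2]
def proj(s,P):
    c=np.linalg.inv(s["cam_to_world"])@np.r_[P,1]; return s["cx"]+s["fx"]*c[0]/-c[2], s["cy"]-s["fy"]*c[1]/-c[2]
E
python3 - <<'E'
from h import *
print(get_obs(), nose_length)
for n in("scene","top"):
    s=snapshot(n); cv2.imwrite(f"pics/{n}0.png",s["img"]); print(n,s["fx"],s["cam_to_world"].round(3).tolist())
    for t in("grill","grate","lever_grip","tablet0","well0","well1","well2","bowls","bottle","glass_lid","lifter","tin","salt"):
        print(t,[(round(d["conf"],2),w(s,d["at"]).round(3).tolist()) for d in find_in(s,t)])
E
```

```text
pics
{'time_s': 0.0, 'joint_pos': array([ 1.11360656e+00,  3.53630101e-01,  1.63413959e+00, -1.39769481e-05,
        1.15519590e+00, -2.38501372e-03]), 'qvel': array([ 1.13741693e-03, -5.41108635e-04,  9.48566866e-05,  2.30680392e-03,
       -9.51459654e-04, -1.14590669e-03]), 'effort': array([ 2.38640123e-04, -5.93836284e+01, -3.34227204e+01,  6.96715666e-02,
        2.31177866e-02, -1.12860730e-04]), 'ee_pos': array([0.2743407 , 0.56104387, 0.23287261]), 'ee_rot': array([-3.14021969e+00,  9.50487643e-06,  2.68679356e+00]), 'contact_force': array([-0.41278862, -0.43750743, -0.10581581]), 'wrist_torque': array([ 0.05274301, -0.0395724 , -0.01441559]), 'finger_force': 0.0, 'width': 0.09206744105263409} 0.019
scene 399.57081500408395 [[0.611, -0.516, 0.6, 1.355], [0.792, 0.388, -0.472, -0.658], [0.011, 0.764, 0.646, 1.007], [0.0, 0.0, 0.0, 1.0]]
grill [(0.73, [0.366, -0.467, 0.007]), (0.71, [0.589, 0.019, 0.059])]
grate [(0.65, [0.604, 0.059, 0.131])]
lever_grip [(0.81, [0.6, 0.061, 0.129])]
tablet0 [(0.59, [0.477, 0.038, 0.077]), (0.51, [0.49, 0.112, 0.077]), (0.5, [0.333, 0.133, 0.01
[... 598 characters left out ...]
0, 0.0, 1.0]]
grill [(0.9, [0.542, 0.045, 0.063])]
grate [(0.72, [0.587, 0.08, 0.13])]
lever_grip [(0.83, [0.588, 0.079, 0.134])]
tablet0 [(0.69, [0.529, 0.273, 0.019]), (0.46, [0.489, 0.113, 0.085])]
well0 [(0.91, [0.545, 0.041, 0.072])]
well1 [(0.91, [0.545, 0.041, 0.072])]
well2 [(0.91, [0.545, 0.041, 0.072])]
bowls [(0.77, [0.571, -0.548, 0.046]), (0.25, [0.683, -0.416, 0.105])]
bottle [(0.9, [0.573, 0.47, 0.127])]
glass_lid [(0.7, [0.377, 0.459, 0.026])]
lifter [(0.62, [0.364, -0.447, 0.016]), (0.46, [0.586, 0.075, 0.127])]
tin [(0.74, [0.684, -0.418, 0.106]), (0.73, [0.586, 0.078, 0.128])]
salt [(0.7, [0.488, 0.116, 0.082]), (0.67, [0.722, 0.319, 0.077]), (0.67, [0.591, 0.082, 0.132])]
```

View pics/top0.png

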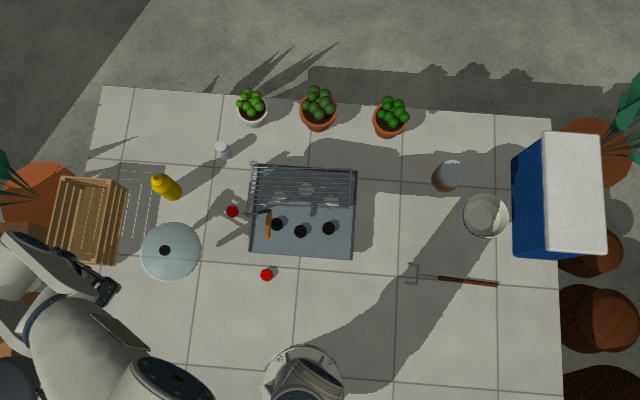

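View pics/scene0.png

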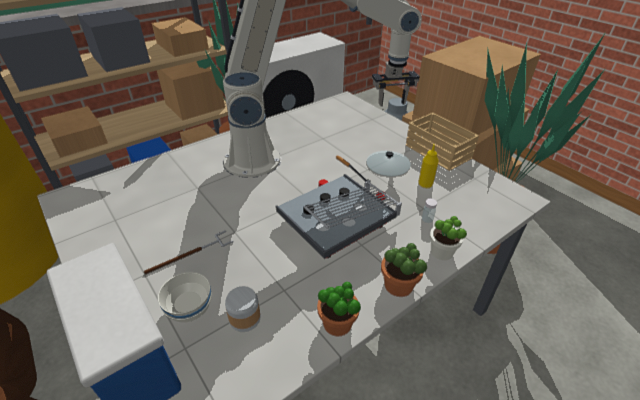

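The top view shows the grill with its near edge around v≈258 and its left edge at u≈250. The tablets are at (277,224), (300,231) and (328,228), the brown lever grip at (267,225), and the red decoys lie off the grill. Next I raise the arm and bring the wrist camera over the grill.

```bash
python3 -m jog '[{"grip":1,"dp":[0,0,-4.5],"dr":[0,0,-0.112]},{"grip":1,"dp":[0,0,-4.5],"dr":[0,0,-0.112]},{"grip":1,"dp":[0,0,-4.5],"dr":[0,0,-0.112]},{"grip":1,"dp":[0,0,-4.5],"dr":[0,0,-0.112]}]'
python3 -m jog '[{"grip":1,"dp":[-1.5,-4.2,0],"dr":[0,0,0]},{"grip":1,"dp":[-1.5,-4.2,0],"dr":[0,0,0]},{"grip":1,"dp":[-1.5,-4.2,0],"dr":[0,0,0]},{"grip":1,"dp":[-1.5,-4.2,0],"dr":[0,0,0]},{"grip":1,"dp":[-1.5,-4.2,0],"dr":[0,0,0]},{"grip":1,"dp":[-1.5,-4.2,0],"dr":[0,0,0]},{"grip":1,"dp":[-1.5,-4.2,0],"dr":[0,0,0]},{"grip":1,"dp":[-1.5,-4.2,0],"dr":[0,0,0]},{"grip":1,"dp":[-1.5,-4.2,0],"dr":[0,0,0]},{"grip":1,"dp":[-1.5,-4.2,0],"dr":[0,0,0]},{"grip":1,"dp":[0,-4.2,0],"dr":[0,0,0]},{"grip":1,"dp":[0,0,0],"dr":[0,0,0]}]'
python3 - <<'E'
from h import *
s=snapshot("wrist"); cv2.imwrite("pics/w1.png",s["img"]); print(s["fx"],s["cx"],s["cy"],s["cam_to_world"].round(3).tolist())
print(get_obs()["ee_pos"],get_obs()["ee_rot"])
for t in("grill","lever_grip","tablet0","well0"):
    print(t,[(round(d["conf"],2),w(s,d["at"]).round(3).tolist()) for d in find_in(s,t)])
E
```

```text
time_s: 1.8
ee_pos: [0.2744, 0.5612, 0.4155]
ee_rot: [3.141, 0.0, 3.139]
contact_force: [0.8, 0.5, 0.6]
width: 0.0925
finger_force: 0.0
time_s: 3.0
ee_pos: [0.4214, 0.0945, 0.4137]
ee_rot: [-3.14, 0.0, 3.13]
contact_force: [0.0, 0.6, -0.1]
width: 0.092
finger_force: 0.0
309.70691628693146 314.55949369458244 201.01412039807335 [[0.012, -0.962, -0.272, 0.346], [1.0, 0.011, 0.005, 0.094], [-0.002, -0.272, 0.962, 0.566], [0.0, 0.0, 0.0, 1.0]]
[0.42146973 0.09652619 0.41381946] [-3.14158724e+00  5.32083457e-04  3.13054446e+00]
grill [(0.77, [0.515, 0.065, 0.065]), (0.52, [0.365, -0.41, 0.007])]
lever_grip [(0.68, [0.584, 0.123, 0.128])]
tablet0 [(0.96, [0.486, -0.038, 0.082]), (0.92, [0.482, 0.114, 0.083]), (0.77, [0.528, 0.274, 0.016]), (0.75, [0.469, 0.043, 0.084]), (0.71, [0.332, 0.141, 0.017])]
well0 [(0.8, [0.519, 0.063, 0.066])]
```

View pics/w1.png

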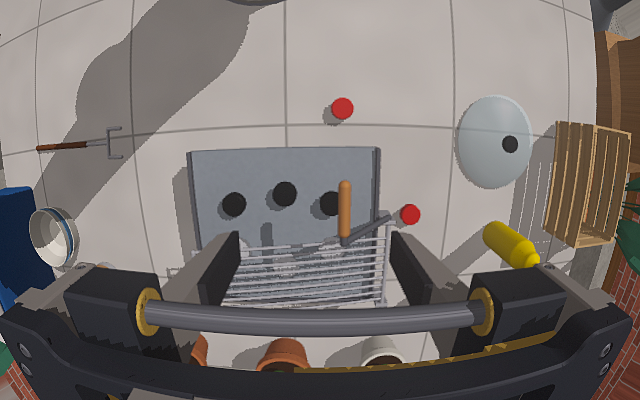

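The wrist view shows tablets at (233,204), (285,194) and (331,203), the grip from (345,183) to (345,240), the rod attached at its far end, and the near deck edge running from (188,152) to (379,148). Now I fit the grill pose and the grip from depth in both cameras.

```bash
cat >> h.py <<'E'
def cloud(s,fish):
    v,u=np.mgrid[:400,:640]; z=s["z_map"]; a=(u-s["cx"])/s["fx"]; b=(v-s["cy"])/s["fy"]
    if fish:
        r=np.hypot(a,b)+1e-9; k=np.tan(np.minimum(r,1.4))/r; a=a*k;b=b*k
    P=np.stack([a*z,-b*z,-z],-1); P=P@s["cam_to_world"][:3,:3].T+s["cam_to_world"][:3,3]; P[z<=0]=np.nan; return P
def blobs(m,P,amin=15):
    n,l,st,c=cv2.connectedComponentsWithStats(m.astype(np.uint8))
    return [(c[i].round(1),st[i,4],P[l==i]) for i in range(1,n) if st[i,4]>=amin]
E
python3 - <<'E'
from h import *
for n in("top","wrist","scene"):
    s=snapshot(n);P=cloud(s,n=="wrist");z=P[...,2];box=(P[...,0]>.38)&(P[...,0]<.76)&(P[...,1]>-.13)&(P[...,1]<.24)
    hsv=cv2.cvtColor(s["img"],cv2.COLOR_BGR2HSV)
    d=box&(abs(z-.066)<.006)
    print(n,"deck z",np.median(z[d]),d.sum())
    r=cv2.minAreaRect((P[d][:,:2]*1000).astype(np.float32)); print("rect all",r)
    # near edge and flanks by per-line extremes
    Q=P[d]; k=Q[:,0]<.52
    bins=np.arange(-.08,.17,.01); near=[(y,np.percentile(Q[(abs(Q[:,1]-y)<.005)][:,0],1)) for y in bins if (abs(Q[:,1]-y)<.005).sum()>8]
    print("near edge slope/icpt",np.polyfit(*np.array(near).T,1))
    m=box&(z>.07)&(z<.095)&(hsv[...,2]<60)&(P[...,0]<.52)
    for c,a,p in blobs(m,P): print("tab",c,a,p.mean(0).round(4),((p.max(0)+p.min(0))/2).round(4))
    m=box&(hsv[...,0]<20)&(hsv[...,1]>110)&(z>.12)
    for c,a,p in blobs(m,P): print("grip",c,a,np.median(p,0).round(4),p.min(0).round(4),p.max(0).round(4))
E
```

```text
top deck z 0.06582867578420437 4155
rect all ((540.4818115234375, 36.992225646972656), (325.98486328125, 289.8454895019531), 89.91612243652344)
near edge slope/icpt [0.16011048 0.41259097]
tab [328.3 228. ] 129 [ 0.4866 -0.0441  0.0833] [ 0.4872 -0.0434  0.0823]
grip [266.7 235.4] 24 [0.4312 0.1288 0.2024] [0.3952 0.0917 0.1966] [0.438  0.1352 0.4978]
wrist deck z 0.0658017965187429 18295
rect all ((541.3327026367188, 47.577857971191406), (348.7222595214844, 290.1929931640625), 89.8094711303711)
near edge slope/icpt [0.00507109 0.39817404]
tab [280.5 193.7] 454 [0.4694 0.0429 0.0833] [0.4701 0.0425 0.0787]
tab [230.2 203.8] 429 [ 0.486  -0.0427  0.083 ] [ 0.4879 -0.0439  0.0785]
tab [325.1 203.5] 344 [0.4863 0.1148 0.083 ] [0.4873 0.1141 0.0787]
grip [339.5 209.2] 646 [0.4587 0.1287 0.2028] [0.4244 0.1218 0.1882] [0.5018 0.1365 0.206 ]
grip [481.3 310.1] 350 [0.3973 0.1474 0.4994] [0.3914 0.146  0.4889] [0.4089 0.1491 0.5052]
grip [435.8 357.1] 1420 [0.4051 0.1316 0.5102] [0.3973 0.0932 0.4907] [0.4248 0.1745 0.5171]
grip [112.  397.1] 31 [0.4341 0.026  0.5093] [0.4224 0.0232 0.5081] [0.4356 0.034  0.5167]
scene deck z 0.06310534056539496 3377
rect all ((540.1825561523438, 47.83189392089844), (292.76873779296875, 353.3439636230469), 0.02464400976896286)
near edge slope/icpt [0.00742697 0.39943614]
tab [343.1 190.7] 44 [0.4879 0.1153 0.0797] [0.4877 0.1161 0.0781]
tab [324.2 196.2] 49 [0.4716 0.0391 0.08  ] [0.4694 0.039  0.0774]
tab [305.8 211.3] 18 [ 0.495  -0.0602  0.076 ] [ 0.4947 -0.0583  0.0772]
grip [342.8 160.6] 43 [0.4633 0.1254 0.1987] [0.4318 0.1179 0.1927] [0.4967 0.1301 0.2037]
```

Deck z is about 0.066. The grill centre is near (0.540, 0.0475) with yaw about 0, and the grip is at about (0.463, 0.129, 0.195). I will straddle the grip.

```bash
python3 -m jog '[{"grip":0.45,"dp":[-2,1.7,0],"dr":[0,0,0]},{"grip":0.45,"dp":[-2.1,1.7,0],"dr":[0,0,0]},{"grip":0.45,"dp":[0,0,4],"dr":[0,0,0]},{"grip":0.45,"dp":[0,0,4],"dr":[0,0,0]},{"grip":0.45,"dp":[0,0,3],"dr":[0,0,0]},{"grip":0.45,"dp":[0,0,0],"dr":[0,0,0]},{"grip":0.45,"dp":[0,0,0],"dr":[0,0,0]}]'
python3 - <<'E'
from h import *
s=snapshot("wrist"); cv2.imwrite("pics/w2.png",s["img"]);P=cloud(s,1);z=P[...,2];hsv=cv2.cvtColor(s["img"],cv2.COLOR_BGR2HSV)
m=(P[...,0]>.4)&(P[...,0]<.52)&(abs(P[...,1]-.13)<.03)&(hsv[...,0]<20)&(hsv[...,1]>110)&(z>.12)&(z<.24)
for c,a,p in blobs(m,P): print("grip",c,a,np.median(p,0).round(4),p.min(0).round(4),p.max(0).round(4))
E
```

```text
time_s: 4.1
ee_pos: [0.4628, 0.1328, 0.3042]
ee_rot: [-3.142, -0.0, 3.136]
contact_force: [0.6, -0.6, 0.3]
width: 0.042
finger_force: 0.0
grip [311.9 200.6] 1366 [0.4582 0.1292 0.2029] [0.4242 0.1215 0.1963] [0.4973 0.1361 0.2058]
```

View pics/w2.png

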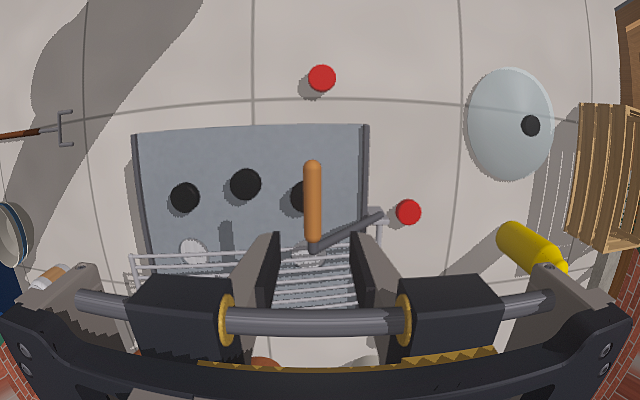

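The grip, from (312,162) to (312,245), is centred between the fingers, and the rod is at its far end, clear of the pads. I descend and swing along the arc.

```bash
python3 -m jog '[{"grip":0.45,"dp":[0,-0.4,4],"dr":[0,0,0]},{"grip":0.45,"dp":[0,0,4],"dr":[0,0,0]},{"grip":0.45,"dp":[0,0,3],"dr":[0,0,0]},{"grip":0.45,"dp":[0,0,0],"dr":[0,0,0]}]'
python3 -m jog '[{"grip":0.45,"dp":[0,1.56,-1.25],"dr":[0,0,0]},{"grip":0.45,"dp":[0,1.72,-1.01],"dr":[0,0,0]},{"grip":0.45,"dp":[0,1.86,-0.76],"dr":[0,0,0]},{"grip":0.45,"dp":[0,1.94,-0.47],"dr":[0,0,0]},{"grip":0.45,"dp":[0,1.98,-0.19],"dr":[0,0,0]},{"grip":0.45,"dp":[0,2.0,0.11],"dr":[0,0,0]}]'
python3 -m jog '[{"grip":0.45,"dp":[0,1.96,0.39],"dr":[0,0,0]},{"grip":0.45,"dp":[0,1.88,0.67],"dr":[0,0,0]},{"grip":0.45,"dp":[0,1.76,0.95],"dr":[0,0,0]},{"grip":0.45,"dp":[0,1.61,1.18],"dr":[0,0,0]},{"grip":0.45,"dp":[0,1.42,1.41],"dr":[0,0,0]},{"grip":0.45,"dp":[0,1.03,1.35],"dr":[0,0,0]},{"grip":0.45,"dp":[0,0,0],"dr":[0,0,0]},{"grip":0.45,"dp":[0,0,0],"dr":[0,0,0]}]'
python3 - <<'E'
from h import *
s=snapshot("scene"); cv2.imwrite("pics/s3.png",s["img"][60:320,200:520].repeat(2,0).repeat(2,1))
P=cloud(s,0);z=P[...,2]
m=(P[...,0]>.5)&(P[...,0]<.72)&(abs(P[...,1]-.24)<.09)&(z>.12)
Q=P[m]
print(m.sum(),np.polyfit(Q[:,2],Q[:,1],1), Q.min(0),Q.max(0))
E
```

```text
time_s: 4.55
ee_pos: [0.4616, 0.128, 0.1922]
ee_rot: [-3.141, -0.003, 3.135]
contact_force: [-0.5, 0.6, 0.5]
width: 0.0412
finger_force: 0.0
time_s: 5.15
ee_pos: [0.4654, 0.2393, 0.2338]
ee_rot: [3.142, 0.005, 3.135]
contact_force: [0.6, -6.2, 3.9]
width: 0.0414
finger_force: 3.2
time_s: 5.95
ee_pos: [0.4639, 0.3307, 0.1678]
ee_rot: [-3.132, -0.002, 3.137]
contact_force: [7.4, -25.1, 2.7]
width: 0.0413
finger_force: 12.6
1670 [0.1814408  0.20572139] [0.50000691 0.21023528 0.12035569] [0.66667477 0.32977817 0.56069638]
```

View pics/s3.png

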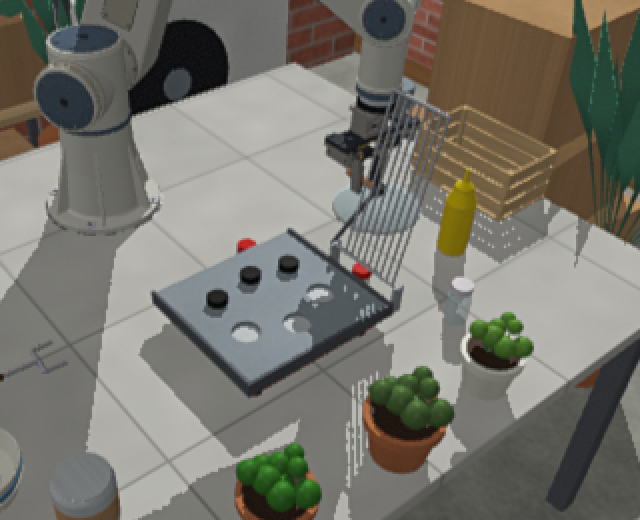

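The grate is leaning past upright, and the 25 N reading means the lever has reached its stop. The three wells are visible. I retreat, move right, turn the tool by 90° and look.

```bash
python3 -m jog '[{"grip":0.45,"dp":[0,-0.8,0],"dr":[0,0,0]},{"grip":0.45,"dp":[0,-0.2,-3],"dr":[0,0,0]},{"grip":0.45,"dp":[0,0,-4],"dr":[0,0,0]},{"grip":0.45,"dp":[0,0,-4],"dr":[0,0,0]},{"grip":0.45,"dp":[0.5,0,-4],"dr":[0,0,0]},{"grip":0.6,"dp":[1,-4,-2],"dr":[0,0,0]},{"grip":0.6,"dp":[1,-4,0],"dr":[0,0,0]},{"grip":0.6,"dp":[1,-4,0],"dr":[0,0,0]},{"grip":0.6,"dp":[1,-4,0],"dr":[0,0,0]},{"grip":0.6,"dp":[0,-4,0],"dr":[0,0,0]},{"grip":0.6,"dp":[0,-4,0],"dr":[0,0,0]},{"grip":0.6,"dp":[0,-4,0],"dr":[0,0,0]}]'
python3 -m jog '[{"grip":0.6,"dp":[0,0,0],"dr":[0,0,0.143]},{"grip":0.6,"dp":[0,0,0],"dr":[0,0,0.143]},{"grip":0.6,"dp":[0,0,0],"dr":[0,0,0.143]},{"grip":0.6,"dp":[0,0,0],"dr":[0,0,0.143]},{"grip":0.6,"dp":[0,0,0],"dr":[0,0,0.143]},{"grip":0.6,"dp":[0,0,0],"dr":[0,0,0.143]},{"grip":0.6,"dp":[0,0,0],"dr":[0,0,0.143]},{"grip":0.6,"dp":[0,0,0],"dr":[0,0,0.143]},{"grip":0.6,"dp":[0,0,0],"dr":[0,0,0.143]},{"grip":0.6,"dp":[0,0,0],"dr":[0,0,0.143]},{"grip":0.6,"dp":[0,0,0],"dr":[0,0,0.14]},{"grip":0.6,"dp":[0,0,0],"dr":[0,0,0]}]'
cat > m.py <<'E'
from h import *
def run(name):
    global hsv
    for n in("wrist","top","scene"):
        s=snapshot(n);P=cloud(s,n=="wrist");z=P[...,2];box=(P[...,0]>.40)&(P[...,0]<.69)&(P[...,1]>-.11)&(P[...,1]<.21)
        hsv=cv2.cvtColor(s["img"],cv2.COLOR_BGR2HSV)
        if n=="wrist": cv2.imwrite(f"pics/{name}.png",s["img"])
        m=box&(z>.070)&(z<.095)&(hsv[...,2]<60)
        for c,a,p in blobs(m,P): print(n,"tab",c,a,p.mean(0).round(4),((p.max(0)+p.min(0))/2).round(4),np.ptp(p,0).round(3))
        m=box&(z>.050)&(z<.0615 if n!="scene" else z<.0585)
        for c,a,p in blobs(m,P): print(n,"well",c,a,p.mean(0).round(4),((p.max(0)+p.min(0))/2).round(4),np.ptp(p,0).round(3))
    o=get_obs();print(o["time_s"],o["ee_pos"],o["ee_rot"],o["joint_pos"].round(2))
E
python3 -c "
import m;m.run('w4')"
```

```text
time_s: 7.2
ee_pos: [0.417, 0.0451, 0.3394]
ee_rot: [3.14, 0.0, 3.135]
contact_force: [0.1, 0.0, -0.6]
width: 0.0557
finger_force: 0.0
time_s: 8.4
ee_pos: [0.4173, 0.0464, 0.3392]
ee_rot: [-3.141, -0.001, 1.563]
contact_force: [0.7, -0.1, -0.2]
width: 0.0551
finger_force: 0.0
wrist tab [352.  65.] 15 [0.4697 0.1919 0.0717] [0.4696 0.1918 0.0719] [0.019 0.001 0.003]
wrist tab [366.7 118.3] 661 [0.4875 0.1191 0.0835] [0.4878 0.1195 0.079 ] [0.039 0.037 0.014]
wrist tab [353.2 174.2] 646 [0.4705 0.0439 0.0834] [0.4711 0.0435 0.0788] [0.037 0.038 0.014]
wrist tab [360.5 230.3] 366 [ 0.4832 -0.0374  0.0822] [ 0.4875 -0.0437  0.0779] [0.037 0.038 0.016]
wrist well [480.6  69.2] 19 [0.6731 0.2057 0.0553] [0.6733 0.206  0.0556] [0.003 0.007 0.01 ]
wrist well [424.9 118.6] 840 [0.5785 0.1218 0.0575] [0.578  0.122  0.0579] [0.048 0.051 0.006]
wrist well [443.8 176.7] 736 [0.614  0.0361 0.0575] [0.614  0.0363 0.0583] [0.047 0.048 0.006]
wrist well [417.8 230.7] 658 [ 0.5787 -0.0499  0.0576] [ 0.5784 -0.05    0.0582] [0.047 0.047 0.006]
top tab [258.5 170.7] 32 [0.6572 0.1946 0.0742] [0.6552 0.1
[... 424 characters left out ...]
 [308.5 209.1] 75 [ 0.4932 -0.0476  0.0788] [ 0.4914 -0.0459  0.0774] [0.039 0.036 0.014]
scene well [359.9 206.4] 86 [0.5711 0.1271 0.0543] [0.5729 0.1264 0.0541] [0.047 0.047 0.008]
scene well [390.3 218.1] 23 [0.683  0.1713 0.0542] [0.6831 0.1705 0.0546] [0.006 0.075 0.008]
scene well [348.1 221.3] 95 [0.6062 0.0408 0.0545] [0.6094 0.0409 0.0544] [0.055 0.047 0.007]
scene well [322.6 226. ] 100 [ 0.5707 -0.0443  0.0541] [ 0.5713 -0.044   0.0544] [0.044 0.047 0.008]
scene well [351.9 240.3] 89 [ 0.6839 -0.0072  0.0543] [ 0.6838 -0.0018  0.0542] [0.008 0.212 0.008]
8.55 [0.41712651 0.04604154 0.33945148] [-3.14118906e+00 -4.52283750e-04  1.56882920e+00] [ 0.11 -0.08  1.9   0.    1.32  0.11]
```

View pics/w4.png

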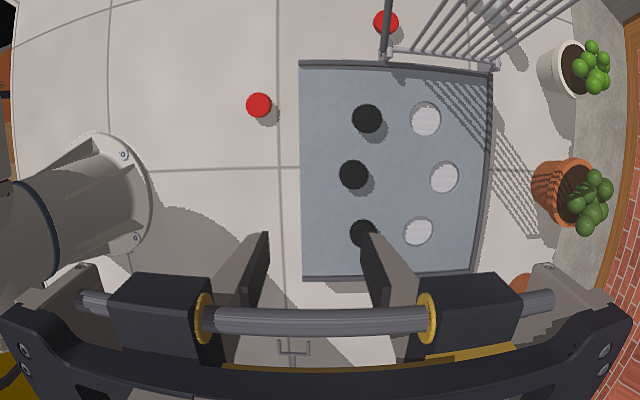

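The tablets are at (367,118), (353,174) and (362,232) and the wells at (426,119), (444,177) and (418,231). All of them agree with the depth blobs. I start with the middle tablet: descend around it, grip, and drag it along the deck.

```bash
python3 -m jog '[{"grip":0.6,"dp":[-0.1,2.7,0],"dr":[0,0,0]},{"grip":0.6,"dp":[-0.1,2.6,0],"dr":[0,0,0]},{"grip":0.6,"dp":[0,0,4.5],"dr":[0,0,0]},{"grip":0.6,"dp":[0,0,4.5],"dr":[0,0,0]},{"grip":0.6,"dp":[0,0,4.5],"dr":[0,0,0]},{"grip":0.6,"dp":[0,0,4.5],"dr":[0,0,0]},{"grip":0.6,"dp":[0,0,2.5],"dr":[0,0,0]},{"grip":0.6,"dp":[0,0,0],"dr":[0,0,0]},{"grip":0.6,"dp":[0,0,0],"dr":[0,0,0]}]'
python3 -c "
import m;m.run('w5')" | grep -v scene
```

```text
time_s: 9.45
ee_pos: [0.4703, 0.0435, 0.1352]
ee_rot: [-3.141, -0.0, 1.566]
contact_force: [0.8, -0.6, 0.2]
width: 0.0548
finger_force: 0.0
wrist tab [293.7  15.1] 26 [0.4577 0.1917 0.0713] [0.4576 0.1918 0.0712] [0.015 0.001 0.002]
wrist tab [330.3  14.8] 16 [0.4831 0.1917 0.0712] [0.4836 0.1917 0.0713] [0.008 0.001 0.002]
wrist tab [265.3  16.3] 19 [0.4378 0.1918 0.0713] [0.4381 0.1919 0.0716] [0.009 0.001 0.003]
wrist tab [519.   39.8] 19 [0.6368 0.1918 0.0712] [0.6375 0.1917 0.0716] [0.019 0.001 0.003]
wrist tab [339.6 114.9] 2666 [0.4882 0.1194 0.0836] [0.4887 0.1196 0.0833] [0.038 0.038 0.006]
wrist tab [314.5 223. ] 2421 [0.4714 0.0451 0.083 ] [0.4711 0.0431 0.0781] [0.038 0.04  0.016]
wrist tab [334.9 303.5] 373 [ 0.4876 -0.027   0.077 ] [ 0.488  -0.0299  0.0774] [0.035 0.012 0.015]
wrist tab [335.9 338.5] 72 [ 0.489  -0.0595  0.0837] [ 0.4885 -0.0599  0.0836] [0.023 0.005 0.003]
wrist well [539.1  34.1] 28 [0.6729 0.2077 0.0568] [0.6732 0.2071 0.0561] [0.002 0.005 0.01 ]
wrist well [450.8 116.5] 2739 [0.5786 0.122  0.0575] [0.5787 0.1218 0.0581] [0.048 0.05  0.007]
wrist wel
[... 163 characters left out ...]
4 0.01  0.009]
top tab [347.5 171.1] 27 [ 0.6791 -0.0928  0.0735] [ 0.6787 -0.0913  0.0743] [0.009 0.032 0.009]
top tab [256.8 185.8] 32 [0.6064 0.1945 0.0742] [0.6075 0.1944 0.0749] [0.065 0.006 0.008]
top tab [254.2 207.5] 40 [0.535  0.195  0.0741] [0.535  0.1956 0.0819] [0.068 0.008 0.023]
top tab [278. 226.] 56 [0.4803 0.1126 0.0831] [0.4794 0.1118 0.0815] [0.024 0.022 0.019]
top tab [328.3 227.9] 126 [ 0.4867 -0.0443  0.0834] [ 0.4869 -0.0448  0.0823] [0.038 0.035 0.018]
top well [331.6 201.4] 164 [ 0.5784 -0.0489  0.0575] [ 0.5789 -0.0499  0.0567] [0.053 0.046 0.01 ]
9.6 [0.47141434 0.04350755 0.13650854] [ 3.13848005e+00 -3.37572915e-04  1.56540865e+00] [0.09 0.24 2.04 0.   0.85 0.09]
```

View pics/w5.png

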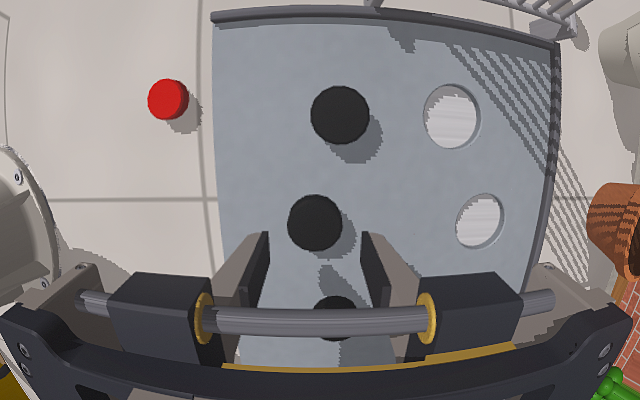

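Aligned: tablet at (.471,.043), TCP at (.471,.0435). Descend and grip.

```bash
python3 -m jog '[{"grip":0.6,"dp":[0,0,2.5],"dr":[0,0,0]},{"grip":0.6,"dp":[0,0,2],"dr":[0,0,0]},{"grip":0.6,"dp":[0,0,0],"dr":[0,0,0]},{"grip":0.35,"dp":[0,0,0],"dr":[0,0,0]},{"grip":0.35,"dp":[0,0,0],"dr":[0,0,0]},{"grip":0.35,"dp":[0,0,0],"dr":[0,0,0]},{"grip":0.35,"dp":[0,0,0],"dr":[0,0,0]}]'
```

```text
time_s: 10.3
ee_pos: [0.4711, 0.0435, 0.0912]
ee_rot: [3.139, -0.0, 1.565]
contact_force: [-0.7, 0.2, 7.5]
width: 0.0388
finger_force: 30.0
```

```bash
python3 -m jog '[{"grip":0.35,"dp":[-0.07,1.2,0],"dr":[0,0,0]},{"grip":0.35,"dp":[-0.07,1.2,0],"dr":[0,0,0]},{"grip":0.35,"dp":[-0.07,1.2,0],"dr":[0,0,0]},{"grip":0.35,"dp":[-0.07,1.2,0],"dr":[0,0,0]},{"grip":0.35,"dp":[-0.07,1.2,0],"dr":[0,0,0]},{"grip":0.35,"dp":[-0.07,1.2,0],"dr":[0,0,0]},{"grip":0.35,"dp":[-0.07,1.2,0],"dr":[0,0,0]},{"grip":0.35,"dp":[-0.07,1.2,0],"dr":[0,0,0]},{"grip":0.35,"dp":[-0.07,1.2,0],"dr":[0,0,0]},{"grip":0.35,"dp":[-0.07,1.2,0],"dr":[0,0,0]},{"grip":0.35,"dp":[-0.07,1.2,0],"dr":[0,0,0]},{"grip":0.35,"dp":[0,1.1,0],"dr":[0,0,0]}]'
python3 -m jog '[{"grip":0.35,"dp":[0,0,0],"dr":[0,0,0]},{"grip":0.35,"dp":[0,0,0],"dr":[0,0,0]}]'
```

```text
time_s: 11.5
ee_pos: [0.6138, 0.0348, 0.0907]
ee_rot: [3.141, -0.0, 1.565]
contact_force: [0.1, -0.3, -0.0]
width: 0.0389
finger_force: 30.0
time_s: 11.7
ee_pos: [0.6128, 0.0348, 0.0898]
ee_rot: [-3.141, -0.0, 1.565]
contact_force: [-0.8, -0.2, -0.6]
width: 0.0387
finger_force: 30.0
```

The vertical force has vanished, so the tablet is over the well. Lower a little, release and check.

```bash
python3 -m jog '[{"grip":0.35,"dp":[0,0.1,0.2],"dr":[0,0,0]},{"grip":0.35,"dp":[0,0,0.2],"dr":[0,0,0]},{"grip":0.35,"dp":[0,0,0],"dr":[0,0,0]},{"grip":0.6,"dp":[0,0,0],"dr":[0,0,0]},{"grip":0.6,"dp":[0,0,0],"dr":[0,0,0]},{"grip":0.6,"dp":[0,0,-1],"dr":[0,0,0]},{"grip":0.6,"dp":[0,0,-3],"dr":[0,0,0]},{"grip":0.6,"dp":[0,0,-3],"dr":[0,0,0]},{"grip":0.6,"dp":[0,0,0],"dr":[0,0,0]}]'
python3 -c "
import m;m.run('w6')" | grep -v scene
```

```text
time_s: 12.6
ee_pos: [0.6168, 0.035, 0.1607]
ee_rot: [3.134, -0.0, 1.565]
contact_force: [0.4, 0.2, 0.1]
width: 0.0553
finger_force: 0.0
wrist tab [214.8  13. ] 24 [0.5404 0.1984 0.0734] [0.5406 0.1987 0.0731] [0.019 0.002 0.003]
wrist tab [290.3  15.2] 30 [0.6008 0.1918 0.0716] [0.6013 0.1918 0.0717] [0.02  0.001 0.003]
wrist tab [334.   15.2] 22 [0.6347 0.1915 0.0716] [0.6343 0.1917 0.0714] [0.013 0.001 0.002]
wrist tab [250.8  17.3] 16 [0.5697 0.192  0.0712] [0.5696 0.1919 0.0716] [0.01  0.001 0.003]
wrist tab [266.2  16.2] 16 [0.582  0.1918 0.0717] [0.5823 0.1917 0.072 ] [0.008 0.001 0.004]
wrist tab [179.7  26.1] 55 [0.5089 0.1921 0.0715] [0.5086 0.1923 0.0715] [0.036 0.002 0.003]
wrist tab [135.3  35.1] 63 [0.465  0.192  0.0718] [0.4635 0.1919 0.0723] [0.049 0.002 0.004]
wrist tab [92.3 46.2] 31 [0.4149 0.192  0.0719] [0.4145 0.1922 0.072 ] [0.027 0.001 0.004]
wrist tab [156.  113.2] 1749 [0.4922 0.1193 0.0824] [0.4893 0.1194 0.078 ] [0.039 0.038 0.016]
wrist tab [309.9 210.1] 1740 [0.6148 0.0354 0.0745] [0.6149 0.0342 0.0736] [0.039 0.039 0.007]
wrist tab [178.2 272.5] 75 [ 0.
[... 346 characters left out ...]
0.006]
wrist well [277.5 290.7] 1161 [ 0.5823 -0.0517  0.0574] [ 0.5812 -0.05    0.0586] [0.038 0.046 0.006]
top tab [257.9 175.8] 25 [0.6403 0.1946 0.0738] [0.6413 0.1941 0.0744] [0.056 0.005 0.007]
top tab [346. 171.] 31 [ 0.6787 -0.088   0.0748] [ 0.6787 -0.0865  0.0747] [0.01  0.042 0.008]
top tab [255.8 194.3] 32 [0.5783 0.1945 0.0738] [0.5775 0.1947 0.0745] [0.057 0.006 0.009]
top tab [253.7 209.6] 22 [0.5278 0.1955 0.0749] [0.5281 0.1958 0.0822] [0.031 0.008 0.022]
top well [334.3 201.8] 87 [ 0.5778 -0.0578  0.0567] [ 0.5795 -0.0585  0.0563] [0.045 0.024 0.01 ]
12.75 [0.6137795  0.03477175 0.15593802] [3.14142330e+00 1.14487008e-05 1.56477179e+00] [ 0.05  0.42  1.72 -0.    1.    0.06]
```

T1 sits in the middle well with its top at z .0745. Next is the right tablet.

```bash
python3 -m jog '[{"grip":0.6,"dp":[-2,-3.15,0],"dr":[0,0,0]},{"grip":0.6,"dp":[-2,-3.15,0],"dr":[0,0,0]},{"grip":0.6,"dp":[-1.9,-3.1,0],"dr":[0,0,0]},{"grip":0.6,"dp":[-1.9,-3.1,0],"dr":[0,0,0]},{"grip":0.6,"dp":[0,0,2],"dr":[0,0,0]},{"grip":0.6,"dp":[0,0,0],"dr":[0,0,0]},{"grip":0.6,"dp":[0,0,0],"dr":[0,0,0]}]'
python3 -c "
import m;m.run('w7')" | grep -v scene | grep -v 'tab.* 0.19'
```

```text
time_s: 13.45
ee_pos: [0.4883, -0.0423, 0.1353]
ee_rot: [-3.14, -0.0, 1.565]
contact_force: [1.1, -0.3, 0.6]
width: 0.055
finger_force: 0.0
wrist tab [311.7   9.7] 1041 [0.4884 0.1063 0.0816] [0.4886 0.1066 0.0778] [0.037 0.015 0.015]
wrist tab [478.2 121.6] 1782 [0.6124 0.0338 0.0744] [0.614  0.0337 0.0736] [0.039 0.038 0.007]
wrist tab [312.9 224.6] 2410 [ 0.4882 -0.042   0.083 ] [ 0.4882 -0.0437  0.078 ] [0.038 0.039 0.016]
wrist well [429.8  15.4] 1730 [0.5797 0.1167 0.0574] [0.5781 0.1165 0.0581] [0.049 0.035 0.007]
wrist well [459.5 108.1] 718 [0.6041 0.0434 0.0577] [0.6104 0.0368 0.0584] [0.041 0.05  0.006]
wrist well [423.  220.8] 2480 [ 0.5784 -0.0495  0.0575] [ 0.5786 -0.0493  0.0583] [0.048 0.049 0.006]
top tab [302.3 186.9] 18 [0.6142 0.0485 0.0755] [0.6136 0.0484 0.0752] [0.027 0.009 0.01 ]
top tab [276.1 223.8] 129 [0.4867 0.1192 0.0831] [0.4869 0.1196 0.0805] [0.037 0.038 0.018]
top well [300.2 189.2] 34 [0.6104 0.0555 0.0583] [0.6147 0.0566 0.0572] [0.046 0.017 0.008]
top well [278.3 197.6] 167 [0.5771 0.1235 0.0572] [0.5728 0.1238 0.0561] [0.056 0.051 0.011]
13.6 [ 0.48931132 -0.04218524  0.13609955] [3.14112629e+00 3.01932132e-05 1.56533288e+00] [-0.09  0.27  2.    0.    0.87 -0.08]
```

```bash
python3 -m jog '[{"grip":0.6,"dp":[-0.1,0,2.5],"dr":[0,0,0]},{"grip":0.6,"dp":[0,0,2],"dr":[0,0,0]},{"grip":0.6,"dp":[0,0,0],"dr":[0,0,0]},{"grip":0.35,"dp":[0,0,0],"dr":[0,0,0]},{"grip":0.35,"dp":[0,0,0],"dr":[0,0,0]},{"grip":0.35,"dp":[0,0,0],"dr":[0,0,0]},{"grip":0.35,"dp":[0,0,0],"dr":[0,0,0]}]'
python3 -m jog '[{"grip":0.35,"dp":[-0.08,1,0],"dr":[0,0,0]},{"grip":0.35,"dp":[-0.07,1,0],"dr":[0,0,0]},{"grip":0.35,"dp":[-0.07,1,0],"dr":[0,0,0]},{"grip":0.35,"dp":[-0.07,1,0],"dr":[0,0,0]},{"grip":0.35,"dp":[-0.07,1,0],"dr":[0,0,0]},{"grip":0.35,"dp":[-0.07,1,0],"dr":[0,0,0]},{"grip":0.35,"dp":[-0.07,1,0],"dr":[0,0,0]},{"grip":0.35,"dp":[-0.07,1,0],"dr":[0,0,0]},{"grip":0.35,"dp":[-0.07,1,0],"dr":[0,0,0]},{"grip":0.35,"dp":[0,0,0],"dr":[0,0,0]},{"grip":0.35,"dp":[0,0,0],"dr":[0,0,0]}]'
```

```text
time_s: 14.3
ee_pos: [0.4893, -0.0435, 0.0918]
ee_rot: [3.14, 0.0, 1.565]
contact_force: [-0.0, 0.7, 5.3]
width: 0.0389
finger_force: 30.0
time_s: 15.4
ee_pos: [0.5783, -0.0504, 0.0906]
ee_rot: [-3.141, -0.0, 1.565]
contact_force: [0.2, 0.1, -0.0]
width: 0.0383
finger_force: 30.0
```

```bash
python3 -m jog '[{"grip":0.35,"dp":[0.05,0.05,0.2],"dr":[0,0,0]},{"grip":0.35,"dp":[0,0,0.2],"dr":[0,0,0]},{"grip":0.35,"dp":[0,0,0],"dr":[0,0,0]},{"grip":0.6,"dp":[0,0,0],"dr":[0,0,0]},{"grip":0.6,"dp":[0,0,0],"dr":[0,0,0]},{"grip":0.6,"dp":[0,0,-1],"dr":[0,0,0]},{"grip":0.6,"dp":[0,0,-3],"dr":[0,0,0]},{"grip":0.6,"dp":[0,-3,-3],"dr":[0,0,0]},{"grip":0.6,"dp":[4,-3,0],"dr":[0,0,0]},{"grip":0.6,"dp":[4,-3,0],"dr":[0,0,0]},{"grip":0.6,"dp":[4,0,0],"dr":[0,0,0]},{"grip":0.6,"dp":[4,0,0],"dr":[0,0,0]}]'
python3 -m jog '[{"grip":0.6,"dp":[0.5,0,2],"dr":[0,0,0]},{"grip":0.6,"dp":[0,0,0],"dr":[0,0,0]},{"grip":0.6,"dp":[0,0,0],"dr":[0,0,0]}]'
python3 -c "
import m;m.run('w8')" | grep -v 'tab.* 0.19'
```

```text
time_s: 16.6
ee_pos: [0.4893, 0.1119, 0.1581]
ee_rot: [3.14, -0.0, 1.564]
contact_force: [0.4, -0.6, 1.1]
width: 0.0551
finger_force: 0.0
time_s: 16.9
ee_pos: [0.4897, 0.1154, 0.1372]
ee_rot: [-3.141, 0.0, 1.565]
contact_force: [0.7, -0.6, 0.5]
width: 0.055
finger_force: 0.0
wrist tab [311.3 215.6] 2407 [0.4886 0.1217 0.0831] [0.4886 0.12   0.0778] [0.038 0.04  0.016]
wrist tab [393.2 361.6] 19 [ 0.5674 -0.0356  0.0717] [ 0.567  -0.0359  0.0721] [0.004 0.006 0.004]
wrist well [522.7 110.8] 78 [0.6729 0.2054 0.0559] [0.6727 0.2053 0.0558] [0.003 0.009 0.011]
wrist well [421.8 205.5] 2577 [0.5783 0.1208 0.0575] [0.5783 0.1205 0.058 ] [0.048 0.048 0.007]
wrist well [451.4 273.3] 40 [0.6157 0.0558 0.0574] [0.6157 0.0559 0.0575] [0.019 0.002 0.003]
wrist well [385.1 357.3] 92 [ 0.5624 -0.0419  0.0582] [ 0.5627 -0.0428  0.0589] [0.016 0.02  0.005]
top tab [268.  165.3] 21 [0.6782 0.1661 0.0729] [0.6788 0.1645 0.0738] [0.008 0.036 0.007]
top tab [324.3 169.2] 47 [ 0.6793 -0.0175  0.0742] [ 0.6797 -0.0181  0.0752] [0.01  0.068 0.01 ]
top tab [345.3 170.7] 30 [ 0.68   -0.0856  0.0738] [ 0.679
[... 420 characters left out ...]
cene tab [343.8 191.7] 63 [0.493  0.1146 0.0788] [0.4909 0.1159 0.0777] [0.036 0.035 0.012]
scene tab [348.1 220.4] 48 [0.6167 0.0308 0.0725] [0.6157 0.0304 0.0725] [0.036 0.036 0.005]
scene tab [322.8 224.5] 57 [ 0.5805 -0.0511  0.0721] [ 0.5803 -0.0536  0.0734] [0.038 0.038 0.007]
scene tab [346.  239.5] 16 [ 0.6815 -0.0331  0.0713] [ 0.681  -0.0331  0.0718] [0.006 0.041 0.003]
scene well [359.6 206.5] 88 [0.571  0.1258 0.0543] [0.5727 0.1253 0.0543] [0.048 0.044 0.008]
scene well [360.3 235.5] 116 [0.6836 0.0315 0.0541] [0.6835 0.0387 0.0543] [0.006 0.294 0.008]
17.05 [0.49042994 0.11491688 0.13755578] [ 3.14080321e+00 -8.23240372e-05  1.56359667e+00] [ 0.23  0.29  1.98 -0.    0.88  0.23]
```

T0 is in its well (top .075). Now the last tablet.

```bash
python3 -m jog '[{"grip":0.6,"dp":[0.45,-0.1,2.5],"dr":[0,0,0]},{"grip":0.6,"dp":[0,0,2.1],"dr":[0,0,0]},{"grip":0.6,"dp":[0,0,0],"dr":[0,0,0]},{"grip":0.35,"dp":[0,0,0],"dr":[0,0,0]},{"grip":0.35,"dp":[0,0,0],"dr":[0,0,0]},{"grip":0.35,"dp":[0,0,0],"dr":[0,0,0]},{"grip":0.35,"dp":[0,0,0],"dr":[0,0,0]}]'
python3 -m jog '[{"grip":0.35,"dp":[0,1,0],"dr":[0,0,0]},{"grip":0.35,"dp":[0,1,0],"dr":[0,0,0]},{"grip":0.35,"dp":[0,1,0],"dr":[0,0,0]},{"grip":0.35,"dp":[0,1,0],"dr":[0,0,0]},{"grip":0.35,"dp":[0,1,0],"dr":[0,0,0]},{"grip":0.35,"dp":[0,1,0],"dr":[0,0,0]},{"grip":0.35,"dp":[0.1,1,0],"dr":[0,0,0]},{"grip":0.35,"dp":[0,1,0],"dr":[0,0,0]},{"grip":0.35,"dp":[0,0.95,0],"dr":[0,0,0]},{"grip":0.35,"dp":[0,0,0],"dr":[0,0,0]},{"grip":0.35,"dp":[0,0,0],"dr":[0,0,0]}]'
```

```text
time_s: 17.75
ee_pos: [0.4898, 0.1201, 0.0919]
ee_rot: [3.14, -0.0, 1.565]
contact_force: [0.1, -2.2, 6.0]
width: 0.0386
finger_force: 30.0
time_s: 18.85
ee_pos: [0.5783, 0.1206, 0.0906]
ee_rot: [-3.141, 0.0, 1.565]
contact_force: [0.2, -0.9, -0.7]
width: 0.0387
finger_force: 30.0
```

Release it, rise, back off and take a final look.

```bash
python3 -m jog '[{"grip":0.35,"dp":[0,0,0.2],"dr":[0,0,0]},{"grip":0.35,"dp":[0,0,0.2],"dr":[0,0,0]},{"grip":0.35,"dp":[0,0,0],"dr":[0,0,0]},{"grip":0.6,"dp":[0,0,0],"dr":[0,0,0]},{"grip":0.6,"dp":[0,0,0],"dr":[0,0,0]},{"grip":0.6,"dp":[0,0,-1],"dr":[0,0,0]},{"grip":0.6,"dp":[0,0,-3],"dr":[0,0,0]},{"grip":0.6,"dp":[-2,-3,-3],"dr":[0,0,0]},{"grip":0.6,"dp":[-2,-3,-3],"dr":[0,0,0]},{"grip":0.6,"dp":[0,-3,-3],"dr":[0,0,0]},{"grip":0.6,"dp":[0,-4,-2],"dr":[0,0,0]},{"grip":0.6,"dp":[0,-3,0],"dr":[0,0,0]}]'
python3 -m jog '[{"grip":0.6,"dp":[0,0,0],"dr":[0,0,0]},{"grip":0.6,"dp":[0,0,0],"dr":[0,0,0]}]'
python3 - <<'E'
import m
from h import *
m.run('w9')
s=snapshot("scene"); cv2.imwrite("pics/s9.png",s["img"][60:320,200:520].repeat(2,0).repeat(2,1))
E
```

```text
time_s: 20.05
ee_pos: [0.4179, 0.0816, 0.24]
ee_rot: [3.137, -0.001, 1.564]
contact_force: [-0.3, -0.2, -0.5]
width: 0.0552
finger_force: 0.0
time_s: 20.25
ee_pos: [0.4186, 0.0817, 0.2378]
ee_rot: [3.139, -0.0, 1.565]
contact_force: [0.3, -0.5, 1.0]
width: 0.0551
finger_force: 0.0
wrist tab [303.  82.] 19 [0.4092 0.192  0.0717] [0.4092 0.192  0.0715] [0.018 0.001 0.003]
wrist tab [457.  154.4] 873 [0.5772 0.1202 0.0745] [0.578  0.1196 0.0738] [0.039 0.039 0.007]
wrist tab [475.1 226.5] 652 [0.6125 0.035  0.0746] [0.6132 0.0345 0.0734] [0.037 0.04  0.007]
wrist well [398.   73.5] 21 [0.5112 0.2057 0.0564] [0.5111 0.2055 0.056 ] [0.001 0.008 0.01 ]
wrist well [518.1  88.4] 34 [0.6729 0.2059 0.0559] [0.6727 0.2061 0.0558] [0.003 0.007 0.011]
wrist well [445.2 146.2] 356 [0.5696 0.1271 0.0576] [0.5762 0.1214 0.0582] [0.042 0.05  0.006]
wrist well [465.7 216.4] 275 [0.6064 0.0424 0.058 ] [0.6126 0.0352 0.0586] [0.044 0.046 0.006]
wrist well [438.3 271.9] 108 [ 0.5792 -0.0326  0.058 ] [ 0.5806 -0.0328  0.0587] [0.038 0.011 0.005]
top tab [257.7 178.2] 55 [0.6322 0.1944 0.0739] [0.6314 0.19
[... 411 characters left out ...]
scene tab [359.8 205.4] 37 [0.5819 0.1153 0.0724] [0.5813 0.1175 0.074 ] [0.037 0.033 0.007]
scene tab [348.3 220.4] 43 [0.6171 0.0313 0.0723] [0.6172 0.031  0.0724] [0.033 0.036 0.005]
scene tab [321.8 225. ] 49 [ 0.5807 -0.0553  0.0724] [ 0.5795 -0.0529  0.0738] [0.037 0.036 0.008]
scene well [390.9 217.9] 16 [0.6832 0.174  0.0539] [0.6825 0.1752 0.0537] [0.005 0.053 0.006]
scene well [370.4 229.7] 48 [0.6835 0.0757 0.0537] [0.6835 0.078  0.0541] [0.006 0.126 0.008]
scene well [341.1 246.4] 51 [ 0.6836 -0.0545  0.0546] [ 0.6837 -0.0505  0.0543] [0.006 0.114 0.008]
20.4 [0.41928446 0.08166206 0.23688866] [ 3.14116352e+00 -4.96950123e-05  1.56467645e+00] [ 0.19  0.03  2.03 -0.    1.08  0.2 ]
```

View pics/s9.png

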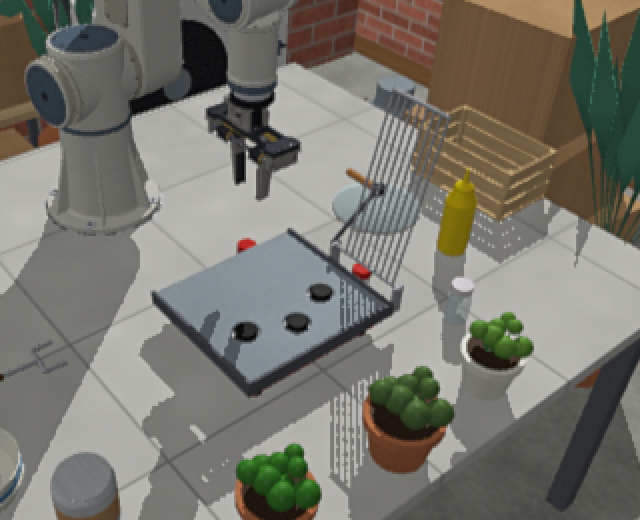

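All three tablets lie flat in their wells, at crop pixels (245,330), (297,322) and (320,291). The grate is upright, the bystanders have not moved and the arm is clear.

```bash
python3 -c "
from plant import close_job;print(close_job())"
```

```text
the job is handed in; nothing more can be done
None
```

I handed the job in at about 20 s: the last images show the grate upright and one tablet lying flat in each of the three wells, and the bystanders in that final view look unmoved; the hand-in call returned no verdict.

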